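# Let the table-football balls out of the ball box

## Task

Push the catch tray along its rails until it is fully home under the chute of the green ball box. Then press the pad of the seesaw lever down and keep it down until both cork balls have rolled out into the tray, and let the lever come back up so that the gate is shut. Do not touch the balls, and leave the other things on the shelf where they are.

Things in the scene. Friction and masses are not known exactly. Their poses are not given: they have to be found in the camera images.
- ballbox: Fixed green painted steel ball box, 110 (its x) x 130 (y) x 80 mm high; origin on the shelf at (0, -60) mm from the box's middle, z up. A sloping open-topped chute, 42 mm wide inside, holds two cork balls and runs to the box's -y, its lip at y = -100 mm, 36 mm up, shut by a gate plate. Past the lip two flat rails 4 mm high carry the catch tray along the box's x at y = -140 mm.
- tray (a joint): Travel of the catch tray along its rails, in m, growing towards the box's +x. 0 = farthest out, 0.09 = fully home against the stop, squarely under the chute mouth. Starts 55 to 85 mm short of home. Friction about 2 N; it stays where it is left.
- tray_push (a point): Centre of the outer face of the tray's -x end wall (in the box's axes), 20 mm above the shelf; moves with the tray. The place to push towards the box's +x. The tray is an open aluminium box 82 x 82 mm, walls 3 mm thick, rims 35 mm above the shelf (the wall away from the box 52 mm).
- tray_in (a point): Centre of the tray's inner floor (inside 76 x 76 mm), 8 mm above the shelf; axes parallel to the box's; moves with the tray.
- rocker (a joint): Angle in rad of the steel seesaw lever on top of the box. 0 = level, gate shut; grows to its limit 0.45 as the pad end is pressed down and the gate end rises. The gate clears the balls above about 0.35. Sprung back to 0: about 2 N on the pad starts it, 4 to 6 N holds it fully down. Its pivot runs along the box's x at (0, 0, 140) mm of the box.
- rocker_pad (a point): Centre of the top face of the lever's press pad, a flat steel plate 46 x 44 mm (box x, y); 148 mm above the shelf when level, 93 mm from the pivot towards the box's +y, over the box's roof. It goes down about 40 mm on an arc. Moves with the lever.
- gate_edge (a point): Middle of the gate plate's lower edge, at the end of the lever away from the pad; it rises about 45 mm when the pad is fully down. Moves with the lever.
- ball_a_center (a point): Centre of a cork table-football ball, 34 mm diameter, about 24 g, loose in the chute: first in the queue, against the gate. With the gate up it rolls out by itself in about a second.
- ball_b_center (a point): Centre of a cork table-football ball, 34 mm diameter, about 24 g, loose in the chute: second, behind it. With the gate up it rolls out by itself in about a second.
- ball_a: The same first ball (its axes turn as it rolls).
- ball_b: The same second ball (its axes turn as it rolls).
- tankard_c (a point): Pewter tankard, 86 mm across, 115 mm high, with a side handle; point half-way up. Leave alone.
- dasher_a_c (a point): Amber glass dasher bottle, 52 mm across, 148 mm high, close to the ball box; point 70 mm up. Leave alone.
- dasher_b_c (a point): The other amber dasher bottle, same size; point 70 mm up. Leave alone.
- opener_c (a point): Bone-handled bottle opener lying flat, about 150 mm long; point near its middle, 6 mm up. Leave alone.
- jigger_c (a point): Double-cone steel jigger, 46 mm across, 85 mm high; point half-way up. Leave alone.
- coasters_c (a point): Round stack of cork coasters, 94 mm across, 24 mm high; point half-way up. Leave alone.

How it is judged:
By the outcome, as a careful person would: the job done as asked, in the order asked, and still so for the second after the job is handed in, with the robot touching nothing.
It also fails if it takes over 42 s, if anything falls off the work surface, if the arm or the gripper's body presses on something with over 40 N, if the wrist force passes 120 N, or if a joint passes its speed limit or range.

## Robot

A 6-joint arm with a two-finger parallel gripper is mounted at the origin on the work surface. World frame = base frame: x ahead of the robot, y to its left, z up, the work surface at z = 0. Lengths are in m, angles in degrees, forces in N, time in s.
With the tool pointing down it reaches from about 0.325 to 0.875 m from the base axis. Payload 4.4 kg.
Tool frame: the origin (TCP) lies midway between the tips of the shut fingers; the grasp point (between the pads) lies grasp_offset behind it (grasp_offset is the distance from the TCP to the grasp point, in m); z points along the fingers, y is the direction in which the jaws open and shut (so a half turn about z gives the same grasp; the last joint's range is limited). The gripper opens to 85 mm and grips with 20 to 120 N. Pads are 22 mm wide; open, the fingers measure 114 mm over their backs; the gripper's body (76 mm by 85 mm) begins 54 mm behind the grasp point. The pads swing forward as they close: fully open they stand 13 mm farther back than shut.
Start: joints at [55.72, 11.837, 88.321, -0, 79.842, -8.623], TCP at [0.249, 0.518, 0.231] pointing down, gripper open.
Joint ranges: [-156.59, 156.59], [-49.26, 127.26], [12.9, 141.05], [-63.56, 243.56], [4.71, 150.69], [-161.64, 161.64]. Speed limits (degrees/s): [159.86, 159.86, 180, 180, 180, 180].

## Interface

Orientations are given as [roll, pitch, yaw] about the fixed x, y, z axes, in that order (R = Rz(yaw) Ry(pitch) Rx(roll)).
In Python, from workcell import * gives the robot as it stands.
- The arm moves only by the tool apply_moves, never from a script. Its argument "steps" is a list of rows, each a list of 4 numbers: the shift along the tool's x, y, z in cm, then the turn about the tool's z in degrees. In form: [[tx, ty, tz, roll], ...]. A call has 1 to 12 rows; each row shifts and turns the pose as measured when the row begins, along the tool's axes as they then stand; what a row does not reach is not made up. A row lasts 1/12 s, in which the tool goes at most 41.7 mm and 7.16 degrees, less where a joint would pass 70% of its speed; a pose out of reach is approached as far as the arm can. A call is refused whole if a number of a shift passes 4.17 or a number of a turn 7.16, either way. A call with a gripper value outside its range is refused whole. "claw" is the closure, from 0 (fully open) to 1 (shut), set as the call begins (left out, the last holds). The fingers move at their own pace and stop on an object; "grip_force" is the grip in N (left out, the last holds). Time passes only in rows, so rows that do not move let the fingers close. It gives the time, the measured TCP pose, the force and the opening at its end, in the units of the state.
- sense(): the state, without advancing time (a new reading comes with each control period).
- capture(name): name is "scene" or "top" or "wrist"; returns a dict with "pixels" (420x560x3 uint8, red, green, blue), "intrinsics" (3x3 intrinsics, pixels), "R" (3x3) and "t" (3): a world point X has camera coordinates R X + t. Camera axes: x right, y down, z forward; pixel columns grow to the right and rows downward; lengths in m; the calibration is good to about 2 mm. The wrist camera is an equidistant fisheye: a pixel r from the principal point sees the ray r / f radians off the axis. A picture is of the moment at which its call begins. There is no depth.
- finish_job(): hands the job in, once; it reports no verdict.
The state is a dict: "t": time; "qpos": joint angles; "qd": joint speeds; "joint_torque": joint torques, N m; "tcp_pos": TCP position; "eef_rot": TCP orientation; "contact_force": force on the tool from outside, world axes, zero at the start; "wrist_torque": the same for the moment, N m; "width": opening from 0.0 (shut) to 1.0 (fully open).
Only numpy, scipy, OpenCV 4.12 (cv2) and the standard library are available. Lean on these libraries where they do the work, as an engineer would, in place of code of your own. Each camera call takes 0.05 s, during which the arm holds its last target. There are 200 camera calls.

## Working session

There is one attempt and no reset: what is moved stays moved. The work goes in short steps, Python scripts to look and compute and a tool call to move; the robot and the scene stay as the last step left them, time stands still between calls to the robot, and variables do not carry over. Pictures are saved under pics/ and viewed, about 8 in all and at most 12, crops included, and the job is handed in when it is done.

Besides the shell and the picture viewer there is one more tool, called as name(argument=value, ...) on one line, values as JSON. apply_moves: Moves the arm, as the interface text tells. Its arguments: {"type":"object","properties":{"steps":{"type":"array"},"claw":{"type":"number"},"grip_force":{"type":"number"}},"required":["steps"]}

```bash
mkdir -p pics; cat > h.py <<'E'
from workcell import *
import numpy as np, cv2, pickle
def snap(n,f):
    c=capture(n); cv2.imwrite(f'pics/{f}.png',c['pixels'][:,:,::-1]); pickle.dump(c,open(f'pics/{f}.pkl','wb')); return c
def load(f): return pickle.load(open(f'pics/{f}.pkl','rb'))
def ray(c,u,v):
    K=np.array(c['intrinsics']);R=np.array(c['R']);t=np.array(c['t'])
    d=np.linalg.inv(K)@[u,v,1]; return -R.T@t, R.T@d/np.linalg.norm(d)
def onz(c,u,v,z):
    o,d=ray(c,u,v); return o+d*(z-o[2])/d[2]
def tri(*obs):
    A=0;b=0
    for c,u,v in obs:
        o,d=ray(c,u,v);P=np.eye(3)-np.outer(d,d);A=A+P;b=b+P@o
    return np.linalg.solve(A,b)
def proj(c,X):
    p=np.array(c['intrinsics'])@(np.array(c['R'])@X+np.array(c['t'])); return p[:2]/p[2]
E
python3 - <<'E'
from h import *
a=snap('scene','s0');b=snap('top','t0')
s=sense();print(s['t'],s['tcp_pos'],s['eef_rot'],grasp_offset if 'grasp_offset' in globals() else '')
for c in(a,b):print(c['intrinsics'],-np.array(c['R']).T@c['t'])
E
```

```text
0.1 [0.24858044 0.51771766 0.23020582] [-1.79880070e+02 -1.97793903e-02  1.54339394e+02] 0.0187
[[514.79187275   0.         267.19942366]
 [  0.         514.79187275 205.11953759]
 [  0.           0.           1.        ]] [ 1.32357416 -0.49863619  0.93735142]
[[542.93884165   0.         274.95859282]
 [  0.         542.93884165 213.0008811 ]
 [  0.           0.           1.        ]] [ 4.17025934e-01 -6.52503449e-04  1.39904258e+00]
```

View pics/s0.png

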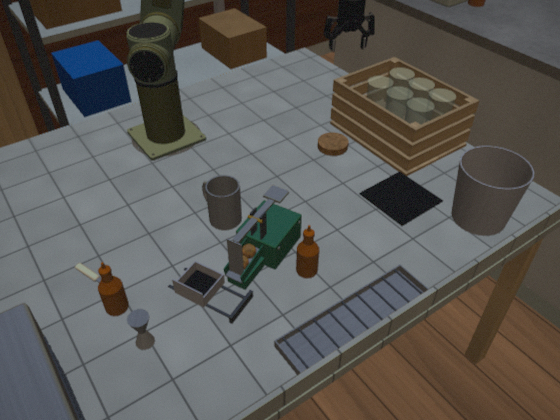

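View pics/t0.png

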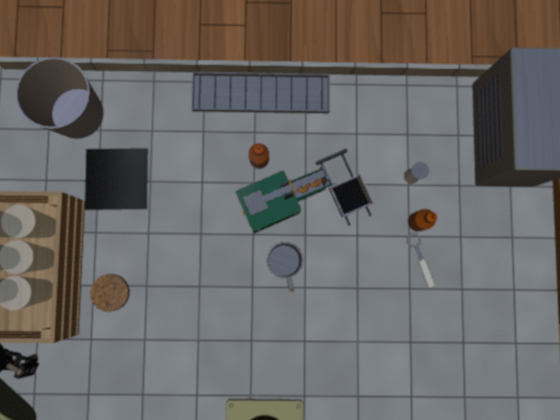

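The scene view shows the box at about (270,235) and the tray at (200,285). In the top view the pad is at about (256,201), the tray at (350,195), the stop at (332,157), one dasher at (259,155) and the tankard at (284,261). Next I'll enlarge both views.

```bash
python3 - <<'E'
from h import *
for f,(x,y,w,h) in {'t0':(225,135,160,120),'s0':(160,170,160,150)}.items():
    im=cv2.imread(f'pics/{f}.png')[y:y+h,x:x+w]
    k=5 if f=='t0' else 4
    im=cv2.resize(im,None,fx=k,fy=k,interpolation=cv2.INTER_CUBIC)
    im=np.clip(im*1.4,0,255).astype('uint8')
    for i in range(0,w,20):cv2.putText(im,str(x+i),(i*k,10),0,.4,(0,255,255));cv2.line(im,(i*k,12),(i*k,18),(0,255,255))
    for i in range(0,h,20):cv2.putText(im,str(y+i),(0,i*k+4),0,.4,(0,255,255))
    cv2.imwrite(f'pics/{f}c.png',im)
E
```

```text
(no output)
```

View pics/t0c.png

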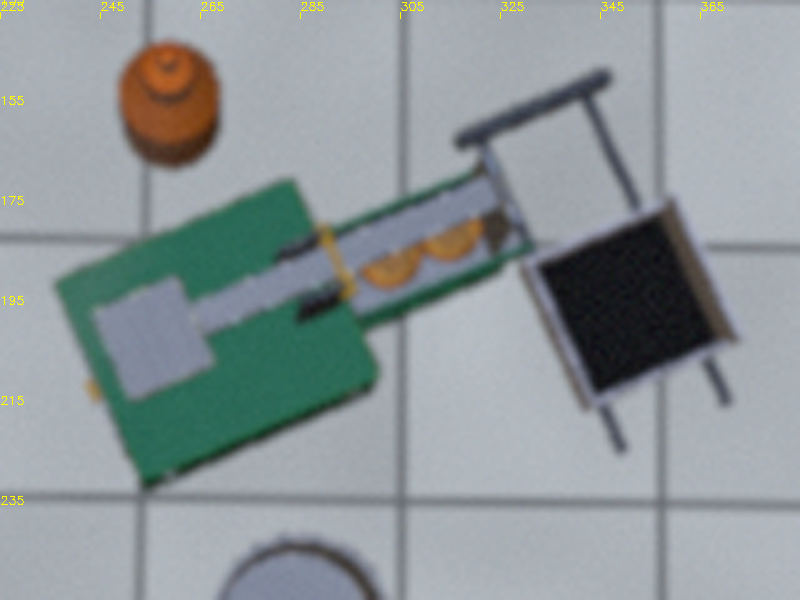

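View pics/s0c.png

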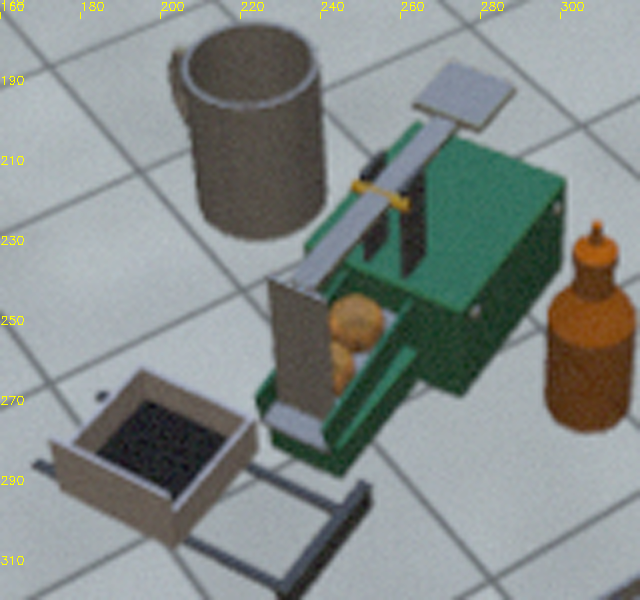

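```bash
python3 - <<'E'
from h import *
T=load('t0');S=load('s0')
t=lambda u,v:(T,225+u/5,135+v/5); s=lambda u,v:(S,160+u/4,170+v/4)
np.set_printoptions(precision=4,suppress=True)
pad=tri(t(154,336),s(466,96));print('pad',pad)
r=[onz(*t(*p),.08) for p in((55,285),(292,180),(378,372),(145,480))]
print('roof',*r); 
print('roof tri near dasher',tri(t(292,180),s(463,310)),tri(t(55,285),s(565,178)))
ctr=np.mean(r,0)
for i,j in((1,0),(2,3),(3,0),(2,1)):print(np.linalg.norm(r[j]-r[i]),np.degrees(np.arctan2(*(r[j]-r[i])[1::-1])))
print('ctr',ctr)
c1=onz(*t(525,258),.035);c2=onz(*t(590,405),.035);c3=onz(*t(735,340),.052);c4=onz(*t(668,203),.052)
print('tray',c1,c2,c3,c4)
print('tri',tri(t(525,258),s(257,425)),tri(t(590,405),s(143,370)),tri(t(735,340),s(53,443)))
print('stop ends',onz(*t(463,137),.02),onz(*t(605,78),.02))
print('tank',onz(*t(300,595+30),.115),'dash',onz(*t(170,60),.148))
E
```

```text
pad [0.5733 0.0273 0.1448]
roof [0.6047 0.0756 0.08  ] [ 0.6584 -0.04    0.08  ] [ 0.5637 -0.083   0.08  ] [0.5095 0.0302 0.08  ]
roof tri near dasher [ 0.6605 -0.0376  0.0772] [0.6064 0.0777 0.0766]
0.12754580613902194 114.89099419155269
0.12550569755639757 115.60926134666592
0.10550002749374532 25.516362456074827
0.10392431330525155 24.395631466174144
ctr [ 0.5841 -0.0043  0.08  ]
tray [ 0.628  -0.1603  0.035 ] [ 0.5532 -0.1932  0.035 ] [ 0.5852 -0.2638  0.052 ] [ 0.6543 -0.2305  0.052 ]
tri [ 0.6298 -0.1591  0.0297] [ 0.5547 -0.1921  0.0293] [ 0.5867 -0.2639  0.0444]
stop ends [ 0.693 -0.13   0.02 ] [ 0.7251 -0.2036  0.02  ]
tank [ 0.4394 -0.0446  0.115 ] dash [0.7022 0.0197 0.148 ]
```

apply_moves(claw=1, steps=[[0, 0, -1.2, 6.5], [0, 0, -1.2, 6.5], [0, 0, -1.2, 6.5], [0, 0, -1.2, 6.5], [0, 0, -1.2, 6.5], [0, 0, -1.2, 6.5]])

```text
t: 0.6
tcp_pos: [0.2458, 0.5137, 0.2957]
eef_rot: [-179.0, 0.6, 113.6]
contact_force: [-0.3, 0.3, -0.1]
width: 0.143
```

apply_moves(steps=[[-3.5, -0.3, 0, 0], [-3.5, -0.3, 0, 0], [-3.5, -0.3, 0, 0], [-3.5, -0.3, 0, 0], [-3.5, -0.3, 0, 0], [-3.5, -0.3, 0, 0], [-3.5, -0.3, 0, 0], [-3.5, -0.3, 0, 0], [-3.5, -0.3, 0, 0], [-3.5, -0.3, 0, 0], [-3.5, -0.3, 0, 0], [-3.5, -0.3, 0, 0]])

```text
t: 1.6
tcp_pos: [0.3806, 0.1036, 0.2972]
eef_rot: [-178.9, 0.4, 114.2]
contact_force: [0.3, 0.6, -0.4]
width: -0.002
```

apply_moves(steps=[[-3.5, 0, 0, 0], [-3.5, 0, 0, 0], [-3.5, 0, 0, 0], [-3.5, 0, 0, 0], [-3.5, 0, 0, 0], [-3.5, 0, 0, 0], [-3.5, 0, 0, 0], [-3.5, 0, 0, 0], [-3.5, 0, 0, 0], [-3.5, 0, 0, 0], [-3.5, 0, 0, -0.8], [0, 0, 0, 0]])

```text
t: 2.6
tcp_pos: [0.5382, -0.2725, 0.292]
eef_rot: [-178.6, 0.1, 114.5]
contact_force: [-0.8, 0.1, 0.5]
width: -0.0
```

apply_moves(steps=[[0, 0, 3.2, 0], [0, 0, 3.2, 0], [0, 0, 3.2, 0], [0, 0, 3.2, 0], [0, 0, 3.2, 0], [0, 0, 3.2, 0], [0, 0, 3.2, 0], [0, 0, 2, 0], [0, 0, 0, 0]])

```text
t: 3.35
tcp_pos: [0.5324, -0.2768, 0.0367]
eef_rot: [-178.6, 0.0, 114.2]
contact_force: [-0.5, 0.8, -0.7]
width: 0.003
```

```bash
python3 - <<'E'
from h import *
c=snap('scene','s1')
s=sense();print(s['tcp_pos'],s['eef_rot'])
im=c['pixels'][170:330,130:330,::-1]
cv2.imwrite('pics/s1c.png',cv2.resize(im,None,fx=3.5,fy=3.5,interpolation=2))
E
```

```text
[ 0.53300089 -0.27705426  0.03820884] [-1.78689190e+02  7.10547863e-02  1.14183493e+02]
```

View pics/s1c.png

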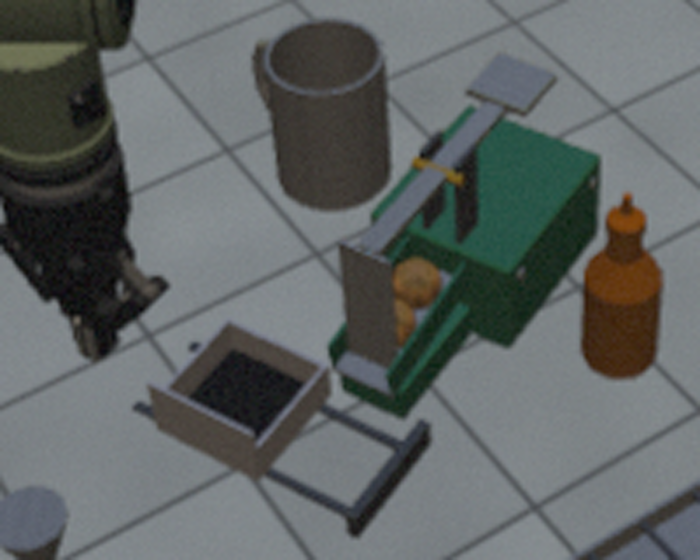

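```bash
python3 - <<'E'
from h import *
c=load('s1');o=np.array([.533,-.277,.038]);bx=np.array([.906,.423,0]);by=np.array([-.423,.906,0]);z=np.array([0,0,1])
P=lambda X:(proj(c,X)-[130,170])*3.5
for n,X in dict(tcp=o,x14=o+.0145*bx,y40=o+.04*by,y40z40=o+.04*by+.04*z,z73=o+.073*z,y40z73=o+.073*z+.04*by,x40z73=o+.073*z+.04*bx,xm40z73=o+.073*z-.04*bx).items():print(n,P(X).round())
im=c['pixels'][190:290,120:190,::-1]
cv2.imwrite('pics/s1d.png',np.clip(cv2.resize(im,None,fx=6,fy=6,interpolation=2)*2.,0,255))
snap('wrist','w1')
E
```

```text
tcp [ 95. 351.]
x14 [113. 359.]
y40 [134. 311.]
y40z40 [125. 270.]
z73 [ 77. 274.]
y40z73 [118. 235.]
x40z73 [127. 298.]
xm40z73 [ 29. 252.][ WARN:0@0.048] global loadsave.cpp:1063 imwrite_ Unsupported depth image for selected encoder is fallbacked to CV_8U.
```

View pics/s1d.png

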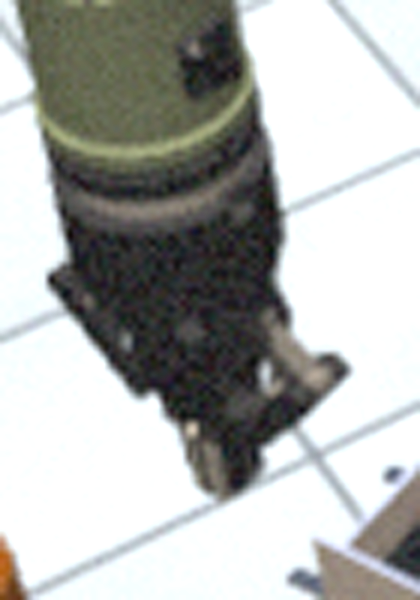

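The fingers are shut, with the tip near crop (220,490) and a knuckle standing out along box x at (345,370). That clears everything if I push from box y of about -0.16. Now I'll go down and push.

apply_moves(steps=[[0, 0, 1.0, 0], [0.2, 0, 1.0, 0], [0, 1.5, 0, 0], [0, 1.5, 0, 0], [0, 0.5, 0, 0], [0, 0.5, 0, 0], [0, 0.5, 0, 0]])

```text
t: 4.03
tcp_pos: [0.5814, -0.2616, 0.0268]
eef_rot: [-179.2, 1.1, 114.2]
contact_force: [-2.3, -1.3, -1.6]
width: -0.003
```

apply_moves(steps=[[0, 0.8, 0, 0], [0, 0.8, 0, 0], [0, 0.8, 0, 0], [0, 0.8, 0, 0]])

```text
t: 4.37
tcp_pos: [0.6113, -0.248, 0.0267]
eef_rot: [-179.0, 1.0, 114.1]
contact_force: [-2.1, -0.8, 1.0]
width: -0.002
```

apply_moves(steps=[[0.3, 0.6, 0.2, 0], [0.3, 0.6, 0.2, 0], [0.2, 0.5, 0, 0], [0, 0.4, 0, 0]])

```text
t: 4.7
tcp_pos: [0.632, -0.2329, 0.0239]
eef_rot: [-179.1, 1.4, 114.2]
contact_force: [-11.8, -6.9, 3.6]
width: -0.001
```

apply_moves(steps=[[0, 0.4, 0, 0], [0, 0.4, 0, 0]])

```text
t: 4.87
tcp_pos: [0.6316, -0.233, 0.0234]
eef_rot: [-177.9, 1.3, 114.4]
contact_force: [-13.2, -7.1, 8.1]
width: 0.0
```

The force rose to about 14 N with no more motion, at the expected home position. I'll back off, rise and check.

apply_moves(steps=[[0, -1.5, 0, 0], [0, -2, 0, 0], [0, -2, -1, 0], [0, 0, -3.5, 0], [0, 0, -3.5, 0], [0, 0, -3.5, 0], [0, 0, -3.5, 0], [0, 0, -3.5, 0], [0, 0, -3.5, 0], [0, 0, 0, 0]])

```text
t: 5.7
tcp_pos: [0.5855, -0.241, 0.2476]
eef_rot: [-178.1, 0.2, 114.4]
contact_force: [0.6, -1.0, 1.0]
width: -0.0
```

```bash
python3 - <<'E'
from h import *
c=snap('scene','s2');d=snap('top','t2')
s=sense();print(s['tcp_pos'],s['eef_rot'])
a=c['pixels'][170:330,160:320,::-1];b=d['pixels'][135:255,240:380,::-1]
f=lambda i,k:cv2.resize(i,(400,400*i.shape[0]//i.shape[1]),interpolation=2)
a=f(a,0);b=f(b,0);h=max(len(a),len(b));p=lambda i:np.pad(i,((0,h-len(i)),(0,0),(0,0)))
cv2.imwrite('pics/c2.png',np.hstack([p(a),p(b)]))
E
```

```text
[ 0.58253115 -0.23960711  0.24076982] [-177.71996444   -0.28584721  114.36400768]
```

View pics/c2.png

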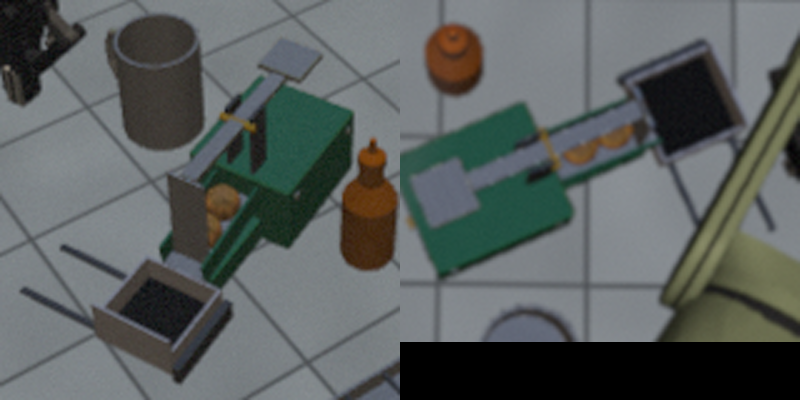

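The tray sits against the stop bar (left panel (205,335), right panel (685,100)) under the chute, with both balls still behind the gate. Next I go over the pad.

apply_moves(steps=[[3.0, 1.3, 0, 0], [3.0, 1.3, 0, 0], [3.0, 1.3, 0, 0], [3.0, 1.3, 0, 0], [3.0, 1.3, 0, 0], [3.0, 1.3, 0, 0], [3.0, 1.3, 0, 0], [2.6, 1.1, 0, 0], [0, 0, 0, 0], [0, 0, 0, 0]])

```text
t: 6.63
tcp_pos: [0.5667, 0.0341, 0.2134]
eef_rot: [-176.2, -2.0, 114.1]
contact_force: [0.6, 0.1, -0.2]
width: -0.001
```

apply_moves(steps=[[-0.5, 0.1, 1.5, 0], [-0.4, 0.1, 1.5, 0], [0, 0, 1.5, 0], [0, 0, 1, 0], [0, 0, 0.4, 0]])

```text
t: 7.05
tcp_pos: [0.5652, 0.026, 0.1461]
eef_rot: [-175.9, -2.3, 114.1]
contact_force: [1.1, 1.1, 1.1]
width: -0.0
```

apply_moves(steps=[[-0.1, 0.1, 0.8, 0], [-0.1, 0.1, 0.8, 0], [-0.1, 0.1, 0.8, 0], [-0.1, 0, 0.8, 0], [-0.1, 0, 0.6, 0]])

```text
t: 7.47
tcp_pos: [0.5684, 0.0207, 0.1079]
eef_rot: [-176.0, -2.1, 114.0]
contact_force: [-7.9, 3.5, 31.4]
width: 0.002
```

apply_moves(steps=[[0, 0, 0, 0], [0, 0, 0, 0], [0, 0, 0.05, 0], [0, 0, 0.05, 0], [0, 0, 0.05, 0], [0, 0, 0.05, 0]])

```text
t: 7.97
tcp_pos: [0.5681, 0.0211, 0.1096]
eef_rot: [-175.9, -2.3, 113.9]
contact_force: [-2.8, -0.2, 6.2]
width: 0.0
```

apply_moves(steps=[[0, 0, 0.15, 0], [0, 0, 0.1, 0], [0, 0, 0.1, 0], [0, 0, 0.1, 0], [0, 0, 0.1, 0], [0, 0, 0.1, 0], [0, 0, 0.1, 0], [0, 0, 0.1, 0], [0, 0, 0.1, 0], [0, 0, 0.1, 0], [0, 0, 0.1, 0], [0, 0, 0.1, 0]])

```text
t: 8.97
tcp_pos: [0.5682, 0.021, 0.1094]
eef_rot: [-175.9, -2.2, 114.0]
contact_force: [-3.5, 0.8, 10.5]
width: -0.003
```

apply_moves(steps=[[0, 0, 0.1, 0], [0, 0, 0.1, 0], [0, 0, 0.1, 0], [0, 0, 0.1, 0], [0, 0, 0.1, 0], [0, 0, 0.1, 0], [0, 0, 0.1, 0], [0, 0, 0.1, 0], [0, 0, 0.1, 0], [0, 0, 0.1, 0], [0, 0, 0.1, 0], [0, 0, 0.1, 0]])

```text
t: 9.97
tcp_pos: [0.5682, 0.021, 0.1094]
eef_rot: [-176.0, -2.1, 114.0]
contact_force: [-4.2, 1.3, 9.6]
width: 0.001
```

```bash
python3 - <<'E'
from h import *
c=snap('scene','s3')
a=c['pixels'][150:330,140:320,::-1]
cv2.imwrite('pics/c3.png',cv2.resize(a,None,fx=3.2,fy=3.2,interpolation=2))
s=sense();print(s['tcp_pos'],s['contact_force'])
E
```

```text
[0.56822594 0.02103955 0.10938012] [-4.27281218  0.43456766  8.95883422]
```

View pics/c3.png

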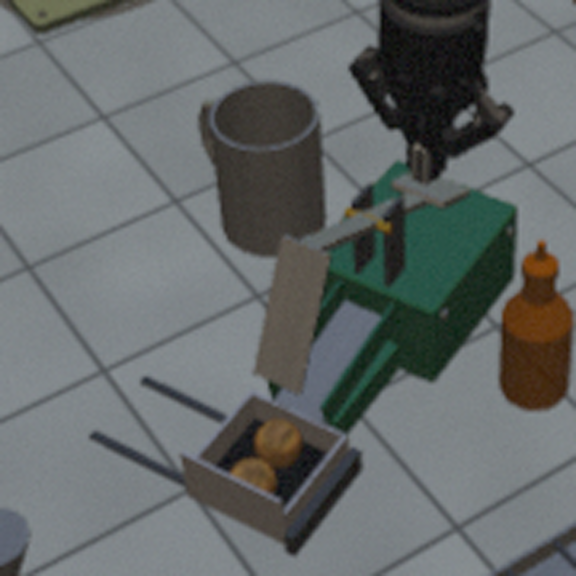

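Both balls are in the tray, at crop (278,440) and (253,477), and the chute is empty. I'll release the lever slowly.

apply_moves(steps=[[0, 0, -0.6, 0], [0, 0, -0.6, 0], [0, 0, -0.6, 0], [0, 0, -0.6, 0], [0, 0, -0.6, 0], [0, 0, -0.6, 0], [0, 0, -0.8, 0], [0, 0, -1, 0], [0, 0, -2, 0], [0, 0, -2.5, 0], [0, 0, -2.5, 0], [0, 0, -2.5, 0]])

```text
t: 11.02
tcp_pos: [0.5782, 0.0187, 0.2591]
eef_rot: [-175.4, -2.3, 113.9]
contact_force: [0.1, -0.2, 0.4]
width: -0.002
```

apply_moves(steps=[[0, 0, -2, 0], [0, 0, 0, 0], [0, 0, 0, 0], [0, 0, 0, 0], [0, 0, 0, 0], [0, 0, 0, 0]])

```text
t: 11.52
tcp_pos: [0.585, 0.0157, 0.2874]
eef_rot: [-176.2, -1.7, 113.8]
contact_force: [-1.4, -0.3, -0.1]
width: -0.001
```

```bash
python3 - <<'E'
from h import *
c=snap('scene','s4')
a=c['pixels'][150:350,60:330,::-1]
cv2.imwrite('pics/c4.png',cv2.resize(a,None,fx=2.9,fy=2.9,interpolation=2))
s=sense();print(s['t'],s['tcp_pos'],s['contact_force'])
E
```

```text
11.5667 [0.58467177 0.015799   0.28688698] [-0.10296402  0.20727457 -0.05495081]
```

View pics/c4.png

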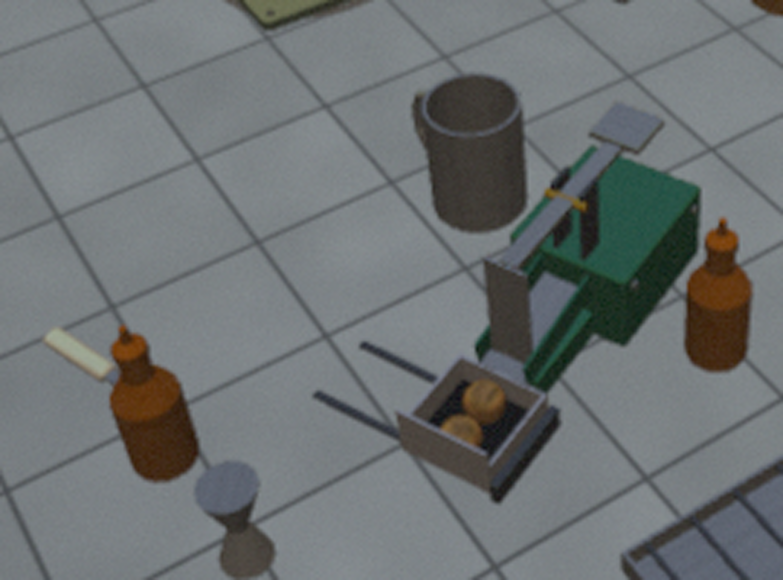

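The lever is level again with the gate shut at (510,310). Both balls are in the tray at (485,400) and (462,432), the tray is on the stop, and nothing else has moved. I'll hand it in.

```bash
python3 -c "
from workcell import *
print(finish_job())"
```

```text
the job is handed in; nothing more can be done
None
```

The job is done and handed in at about 11.6 s; no verdict was reported.

- **Tray:** I pushed it with the shut fingers until it met the stop. The wrist force rose to about 14 N and motion stopped where I expected home to be. The pictures show the tray against the stop bar under the chute.
- **Lever:** I pressed the pad down to its limit and held it for about 2.5 s until both balls were in the tray, then let it up slowly.
- **Last checks:** The final picture shows the lever level, the gate shut and both balls in the tray. The tankard, both dasher bottles, the jigger and the opener look undisturbed. The coasters were not in that picture and the arm never went down near them. The robot is clear of everything, with about 0 N at the wrist.
- **Disagreements:** Most heights measured from two views came out 3 to 8 mm below the stated ones, which I put down to calibration and pixel reading. The force peaked briefly at about 32 N through the fingertips when the lever reached its limit, and I eased it at once to about 6 to 10 N.

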